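# Build up a turned newel-cap finial from a pocket tray

## Task

Dry-assemble the turned newel finial: pluck its three parts from the pockets of the plywood tray and thread them down the steel rod of the newel cap, the wide dark wooden ring first, then the narrower pale ring, and the copper finial on top, each upright and fully home on the one below. Lower each part down the rod rather than letting it drop. Leave the tall pale spindle, the black knob and the glue bottle undisturbed.

Things in the scene. Friction and masses are not known exactly. Their poses are not given: they have to be found in the camera images.
- tray: fixed plywood pocket tray lying flat, 202 (its x) by 300 (its y) by 22 mm tall, walls and floor 6 mm; dividers make 2 x 3 square pockets, 92 mm clear, centred at x = -49 / +49 mm, y = -98 / 0 / +98 mm. Origin: centre of its underside, z up. Five pockets are filled, one is empty; which part is in which pocket varies
- cap: fixed square wooden newel cap, 110 x 110 mm, 40 mm high, a steel rod 12 mm in diameter standing upright in its centre. Origin: centre of the underside, z up
- rod_foot (a point): foot of the rod, on the rod's axis at the cap's upper face, 40 mm above the bench, z up
- rod_tip (a point): top of the rod, 72 mm above its foot; its last 8 mm taper from 12 to 5 mm diameter
- wide_ring: dark wooden turned ring: flange 80 mm in diameter and 8 mm thick below, hub 36 mm in diameter from 8 to 30 mm height, bore 18 mm right through. Origin: centre of the underside, z up. It stands loose in one pocket of the tray at the start
- pale_ring: pale wooden turned ring: flange 66 mm in diameter and 8 mm thick below, hub 36 mm in diameter from 8 to 30 mm height, bore 18 mm right through. Origin: centre of the underside, z up. It stands loose in one pocket of the tray at the start
- finial: copper-coloured finial, 88 mm tall: foot 58 mm in diameter and 8 mm thick, neck 32 mm in diameter from 8 to 26 mm and 26 mm from 26 to 38 mm, cylindrical urn 36 mm in diameter from 38 to 74 mm, small ball of 16 mm on top; blind bore 18 mm in diameter, 26 mm deep, from below. Origin: centre of the underside, z up. It stands loose in one pocket of the tray at the start
- spindle: bystander: slim pale turned spindle standing in a pocket, 170 mm tall, foot 58 mm and shaft 34 mm in diameter. Origin: centre of the underside
- black_knob: bystander: black knob standing in a pocket, 48 mm tall, foot 60 mm and head 40 mm in diameter. Origin: centre of the underside
- glue: bystander: white glue bottle with an orange cap, 60 mm in diameter, 190 mm tall, standing on the bench close to the cap. Origin: centre of the underside
Mind the look-alikes: they are no part of the job. There is more than one size of the pale_ring; the job needs the larger. There is more than one size of the wide_ring; the one meant has the size given above.

How it is judged:
On the way, in this order (a step that is already met when the one before it is completed fails the run):
1. the wide dark ring is home on the cap (z of wide_ring in the frame of rod_foot between -0.003 and 0.004 m and horizontal distance between wide_ring and rod_foot below 0.007 m and angle between wide_ring's own z axis and vertical below 0.07 rad), for 0.2 s.
2. the pale ring is home on the wide ring (all of step 1 and z of pale_ring in the frame of rod_foot between 0.027 and 0.034 m and horizontal distance between pale_ring and rod_foot below 0.007 m and angle between pale_ring's own z axis and vertical below 0.07 rad), for 0.2 s.
3. the finial is home on the pale ring (all of step 2 and z of finial in the frame of rod_foot between 0.057 and 0.064 m and horizontal distance between finial and rod_foot below 0.007 m and angle between finial's own z axis and vertical below 0.07 rad), for 0.2 s.
At the end, for the whole second after the job is handed in: On the rod, at rest and released: the wide ring's underside within 4 mm of the cap's upper face, the pale ring's 30 mm and the finial's 60 mm above it (3 mm low to 4 mm high), each within 7 mm of the rod's axis and within 0.07 rad of upright (all of step 3 and linear speed of each of wide_ring, pale_ring, finial below 0.02 m/s); the robot touches nothing.
It fails at once if a part is dropped down the rod (faster than 0.6 m/s while threaded) ((horizontal distance between wide_ring and rod_foot below 0.009 m and z of wide_ring in the frame of rod_foot below 0.066 m and linear speed of wide_ring above 0.6 m/s) or (horizontal distance between pale_ring and rod_foot below 0.009 m and z of pale_ring in the frame of rod_foot below 0.066 m and linear speed of pale_ring above 0.6 m/s) or (horizontal distance between finial and rod_foot below 0.009 m and z of finial in the frame of rod_foot below 0.066 m and linear speed of finial above 0.6 m/s)).
It fails at once if the spindle is shifted more than 25 mm or tipped (distance of spindle from where it was at the start of the episode above 0.025 m or angle between spindle's own z axis and vertical above 0.35 rad).
It fails at once if the black knob is shifted more than 25 mm or tipped (distance of black_knob from where it was at the start of the episode above 0.025 m or angle between black_knob's own z axis and vertical above 0.5 rad).
It fails at once if the glue bottle is shifted more than 25 mm or tipped (distance of glue from where it was at the start of the episode above 0.025 m or angle between glue's own z axis and vertical above 0.35 rad).
It also fails if it takes over 72 s, if anything falls off the work surface, if the arm or the gripper's body presses on something with over 40 N, if the wrist force passes 120 N, or if a joint passes its speed limit or range.

## Robot

A 6-joint arm with a two-finger parallel gripper is mounted at the origin on the work surface. World frame = base frame: x ahead of the robot, y to its left, z up, the work surface at z = 0. Lengths are in m, angles in rad, forces in N, time in s.
With the tool pointing down it reaches from about 0.375 to 0.975 m from the base axis. Payload 3.8 kg.
Tool frame: the origin (TCP) lies midway between the tips of the shut fingers; the grasp point (between the pads) lies 19 mm behind it; z points along the fingers, y is the line along which they close (so a half turn about z gives the same grasp; the last joint's range is limited). The gripper opens to 85 mm and grips with 20 to 120 N. Pads are 22 mm wide; open, the fingers measure 114 mm over their backs; the gripper's body (76 mm by 85 mm) begins 54 mm behind the grasp point. The pads swing forward as they close: fully open they stand 13 mm farther back than shut.
Start: joints at [-1.302, 0.264, 1.604, -0, 1.274, -0.037], TCP at [0.203, -0.644, 0.204] pointing down, gripper open.
Joint ranges: [-2.63, 2.63], [-0.94, 2.18], [0.31, 2.57], [-1.31, 4.45], [0, 2.66], [-2.55, 2.55]. Speed limits (rad/s): [2.57, 2.57, 3.14, 3.14, 3.14, 3.14].

## Interface

Orientations are given as a rotation vector (axis times angle).
In Python, from workcell import * gives the robot as it stands. The module is installed in compiled form; this text tells all that it offers.
- The arm moves only by the tool apply_moves, never from a script. Its arguments are lists of equal length, an entry for each row: "fingers": the opening, from 0 (shut) to 1 (fully open); "travel": the shift along the tool's x, y, z normalised to -1 to 1, where 1 is 0.05 m, a list of three; "rotation": the turn, a rotation vector about the tool's x, y, z normalised to -1 to 1, where 1 is 6 degrees, a list of three. In form: {"fingers": [fingers, ...], "travel": [[dx, dy, dz], ...], "rotation": [[ax, ay, az], ...]}. A call has 1 to 12 rows; each row shifts and turns the commanded pose from where the row before left it, along the tool's axes as they then stand; what a row does not reach is not made up. A row lasts 1/10 s, in which the tool goes at most 50 mm and 8.59 degrees, less where a joint would pass 70% of its speed; a pose out of reach is approached as far as the arm can. A call with a number of a shift or a turn outside -1 to 1 is refused whole. A call with a gripper value outside its range is refused whole. The fingers move at their own pace and stop on an object; "newtons" is the grip in N (left out, the last holds). Time passes only in rows, so rows that do not move let the fingers close. It gives the time, the measured TCP pose, the force, the opening and the grip force at its end, in the units of the state.
- read_state(): the state, without advancing time (a new reading comes with each control period).
- read_camera(name): name is "scene" or "top" or "wrist"; returns a dict with "image" (384x512x3 uint8, red, green, blue), "fx", "fy", "cx", "cy" (pixels), "extrinsics" (4x4, takes a point from world to camera coordinates). Camera axes: x right, y down, z forward; pixel columns grow to the right and rows downward; lengths in m; the calibration is good to about 2 mm. A picture is of the moment at which its call begins. There is no depth.
- finish_job(): hands the job in; it is judged then, once.
Trained networks look in the newest picture that a camera, given by its name, has taken for a name from the list of things; names that differ only in an ending like _2 or _b are one class to them, and where a whole thing is asked for, a point or a joint stands for the part that bears it (a point fixed in the world has none). Each returns a list of dicts, best first, with "p" (0 to 1); they miss things now and then, are a little off and sometimes report something else, mostly with a low value. They report only what shows in the picture. A call takes as long as a camera call. They do not tell look-alikes from the thing itself.
- regions_of(camera, name): "mask" (384x512 bool, what is visible of it) and "bbox" ([left, top, width, height] in pixels, round what is visible of it).
- tip_of(camera, name): "location" ([column, row] in pixels: a listed point, or the origin of a listed thing).
The state is a dict: "time": time; "q": joint angles; "joint_vel": joint speeds; "joint_torque": joint torques, N m; "tool_pos": TCP position; "tcp_rot": TCP orientation; "wrist_force": force on the tool from outside, world axes, zero at the start; "torque": the same for the moment, N m; "width": opening from 0.0 (shut) to 1.0 (fully open); "grip_force": force on a finger pad.
Only numpy, scipy, OpenCV 4.12 (cv2) and the standard library are available. Lean on these libraries where they do the work, as an engineer would, in place of code of your own. Each camera call takes 0.05 s, during which the arm holds its last target. There are 200 camera calls.

## Working session

There is one attempt and no reset: what is moved stays moved. The work goes in short steps, Python scripts to look and compute and a tool call to move; the robot and the scene stay as the last step left them, time stands still between calls to the robot, and variables do not carry over. Pictures are saved under pics/ and viewed, at most 10 in all, crops included, and the job is handed in when it is done.

Besides the shell and the picture viewer there is one more tool, called in YAML: its name, and indented under it one key for each argument. apply_moves: Moves the arm, as the interface text tells. Scaled input: -1 to 1 covers 0.05 m each way for a shift and 6 degrees each way for a turn. Its arguments: {"type":"object","properties":{"fingers":{"type":"array","items":{"type":"number"}},"travel":{"type":"array","items":{"type":"array","items":{"type":"number"}}},"rotation":{"type":"array","items":{"type":"array","items":{"type":"number"}}},"newtons":{"type":"number"}},"required":["fingers","travel","rotation"]}

```bash
mkdir -p pics
cat > h.py <<'E'
from workcell import *
import numpy as np, cv2
from scipy.spatial.transform import Rotation as R
def ray(c,uv,z):
    E=c["extrinsics"];Rm=E[:3,:3];t=E[:3,3];o=-Rm.T@t
    d=Rm.T@np.array([(uv[0]-c["cx"])/c["fx"],(uv[1]-c["cy"])/c["fy"],1])
    return o+d*(z-o[2])/d[2]
def proj(c,p):
    q=c["extrinsics"]@np.append(p,1);return c["fx"]*q[0]/q[2]+c["cx"],c["fy"]*q[1]/q[2]+c["cy"]
E
python3 - <<'E'
from h import *
s=read_state();print(s)
ims=[]
for n in ["scene","top"]:
    c=read_camera(n);ims.append(c["image"]);E=c["extrinsics"];print(n,c["fx"],c["cx"],c["cy"],-E[:3,:3].T@E[:3,3])
    for k in ["tray","cap","rod_foot","rod_tip","wide_ring","pale_ring","finial","spindle","black_knob","glue"]:
        try: print(k,[(np.round(d["location"],1).tolist(),round(d["p"],2),np.round(ray(c,d["location"],{"rod_foot":.04,"rod_tip":.112,"tray":0,"cap":0,"glue":0}.get(k,.006)),3).tolist()) for d in tip_of(n,k)[:4]])
        except Exception as e: print(k,e)
    cv2.imwrite(f"pics/{n}1.png",cv2.resize(c["image"][:,:,::-1],(800,600)))
E
```

```text
{'time': 0.0, 'q': array([-1.30186698e+00,  2.64754692e-01,  1.60537576e+00, -1.76619562e-05,
        1.27371046e+00, -3.69207819e-02]), 'joint_vel': array([-7.30426951e-04, -9.79171062e-04, -1.36582003e-03,  2.57856722e-04,
       -6.09372936e-07,  9.16219638e-04]), 'joint_torque': array([ 3.20944513e-03, -5.15108728e+01, -3.67313755e+01,  3.22911183e-04,
        1.26979940e-02,  2.30150427e-06]), 'tool_pos': array([ 0.20301188, -0.64291125,  0.20236012]), 'tcp_rot': array([-3.10272300e+00, -4.78226064e-01,  4.34789300e-04]), 'wrist_force': array([ 0.48636577,  0.57494181, -0.6489686 ]), 'torque': array([-0.04293115,  0.09919516, -0.00141578]), 'grip_force': 0.0, 'width': 0.9978172583227252}
scene 358.85220250330485 256.0444188722356 181.55191945861014 [0.97806917 0.2620026  0.79775815]
tray [([303.5, 223.4], 0.67, [0.545, 0.167, 0.0]), ([190.8, 166.9], 0.52, [0.539, -0.179, 0.0]), ([277.9, 185.2], 0.34, [0.474, 0.059, 0.0])]
cap [([190.9, 167.0], 0.94, [0.54, -0.179, 0.0]), ([182.3, 141.5], 0.54, [0.476, -0.254, 0.0])]
rod_foot [([186.1, 159.3], 0.65, [0.547, -0.183, 0.04])]
rod_ti
[... 659 characters left out ...]
0.212, 0.0]), ([353.7, 191.4], 0.63, [0.55, -0.193, 0.0]), ([210.1, 197.2], 0.56, [0.533, 0.165, 0.0])]
cap [([353.3, 193.7], 0.71, [0.545, -0.192, 0.0])]
rod_foot [([354.6, 190.7], 0.92, [0.549, -0.185, 0.04])]
rod_tip [([361.5, 187.0], 0.97, [0.553, -0.183, 0.112])]
wide_ring [([108.3, 202.4], 0.88, [0.518, 0.414, 0.006]), ([166.6, 209.4], 0.62, [0.502, 0.271, 0.006])]
pale_ring [([302.8, 161.7], 0.59, [0.623, -0.065, 0.006])]
finial [([209.3, 215.4], 0.74, [0.488, 0.166, 0.006]), ([209.6, 192.4], 0.15, [0.545, 0.166, 0.006])]
spindle [([247.2, 224.5], 0.93, [0.466, 0.072, 0.006])]
black_knob [([214.6, 175.6], 0.9, [0.586, 0.154, 0.006])]
glue [([349.6, 150.4], 0.72, [0.654, -0.184, 0.0])]
```

View pics/scene1.png

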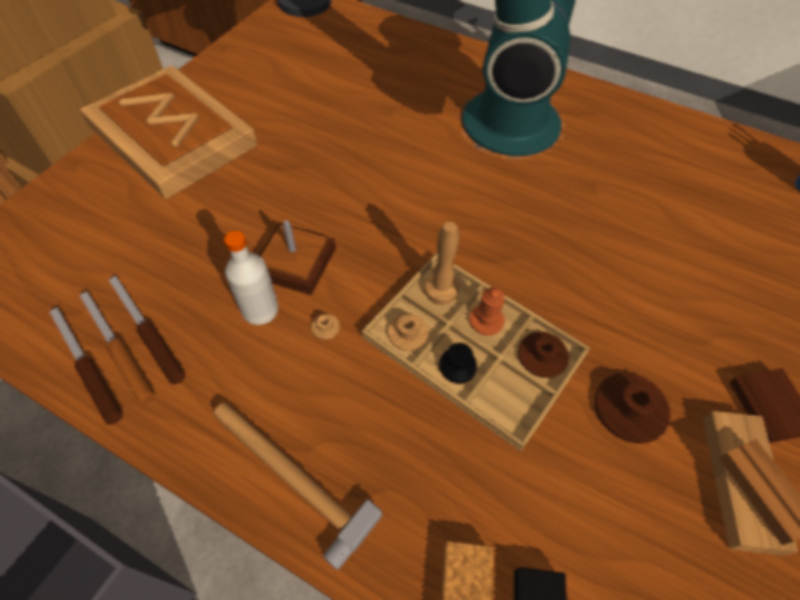

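View pics/top1.png

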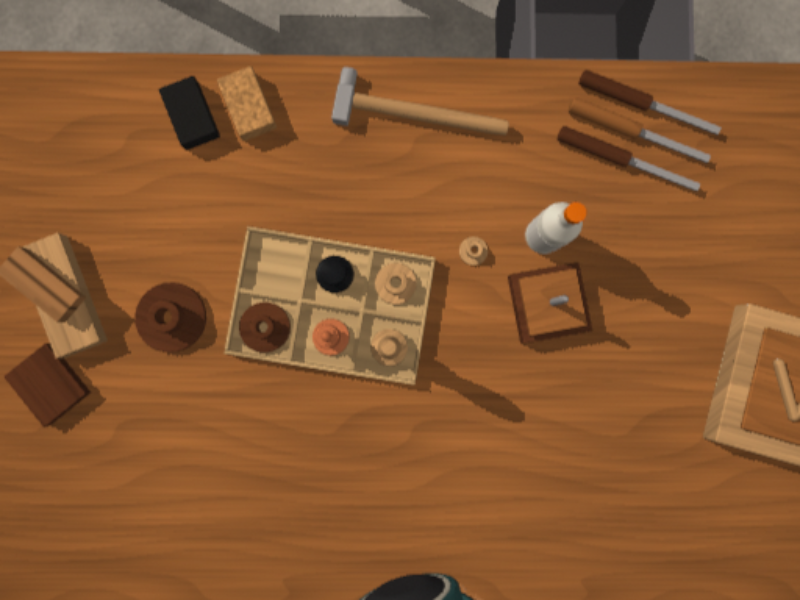

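Top view (800×600 px): in the tray are the dark ring (265,327), copper finial (331,337), black knob (335,273), pale ring (396,283) and spindle (389,347). The pocket at (280,263) is empty. The cap with its rod is at (550,303) and the glue bottle at (555,230).

Candidates that could be confused:
- **Wide ring:** dark in tray (265,327), or dark on bench (171,317).
- **Pale ring:** tray (396,283), or bench (474,250). The spindle (389,347) is pale too.

I'll measure flange diameters to choose.

```bash
cat >> h.py <<'E'
def ring(c,m,z):
    m=m.astype(np.uint8);k=max(cv2.findContours(m,cv2.RETR_EXTERNAL,cv2.CHAIN_APPROX_NONE)[0],key=cv2.contourArea)
    P=np.array([ray(c,p[0],z)[:2] for p in cv2.convexHull(k)],np.float32)
    (x,y),r=cv2.minEnclosingCircle(P); P2=np.array([ray(c,p[0],z)[:2] for p in k])
    A=np.c_[2*P2,np.ones(len(P2))];s=np.linalg.lstsq(A,(P2**2).sum(1),rcond=None)[0]
    return np.round([x,y,2*r,s[0],s[1],2*np.sqrt(s[2]+s[0]**2+s[1]**2)],4).tolist()
E
python3 - <<'E'
from h import *
for n in ["top","scene"]:
    c=read_camera(n)
    for k in ["wide_ring","pale_ring","finial"]:
        for d in regions_of(n,k)[:4]:
            print(n,k,round(d["p"],2),d["bbox"],ring(c,d["mask"],.012))
c=read_camera("wrist");E=c["extrinsics"];s=read_state();Rt=R.from_rotvec(s["tcp_rot"]).as_matrix()
print("wrist in tool",Rt.T@((-E[:3,:3].T@E[:3,3])-s["tool_pos"]),(E[:3,:3]@Rt),c["fx"]); print(Rt)
c=read_camera("top");im=c["image"][150:235,80:325,::-1];cv2.imwrite("pics/crop.png",cv2.resize(im,None,fx=3.2,fy=3.2,interpolation=cv2.INTER_CUBIC))
E
```

```text
top wide_ring 0.94 [84.3, 181.6, 46.3, 43.0] [0.518, 0.4101, 0.1133, 0.5172, 0.4106, 0.1081]
top wide_ring 0.75 [152.2, 196.1, 34.0, 30.7] [0.5018, 0.2646, 0.0783, 0.5007, 0.2646, 0.0751]
top wide_ring 0.57 [198.9, 204.8, 23.2, 20.8] [0.4873, 0.1603, 0.0576, 0.4873, 0.1606, 0.055]
top pale_ring 0.62 [240.0, 168.0, 28.0, 30.8] [0.5704, 0.0604, 0.0693, 0.5714, 0.0588, 0.0643]
top pale_ring 0.6 [293.4, 151.5, 23.5, 18.0] [0.6252, -0.0639, 0.0452, 0.6249, -0.0636, 0.043]
top finial 0.74 [324.3, 167.6, 54.0, 49.4] [0.5442, -0.1852, 0.1552, 0.5435, -0.1846, 0.1287]
top finial 0.67 [198.4, 206.4, 24.6, 20.3] [0.488, 0.1604, 0.0555, 0.4877, 0.1602, 0.0529]
scene wide_ring 0.59 [331.3, 209.3, 34.8, 30.7] [0.5037, 0.2662, 0.0844, 0.5044, 0.2671, 0.0794]
scene wide_ring 0.56 [380.5, 239.3, 50.2, 41.8] [0.5212, 0.4147, 0.1155, 0.5219, 0.4136, 0.1093]
scene pale_ring 0.69 [248.8, 197.8, 28.0, 23.0] [0.5751, 0.0625, 0.0686, 0.5748, 0.0631, 0.065]
scene pale_ring 0.6 [200.0, 198.4, 19.5, 20.9] [0.6309, -0.0587, 0.0498, 0.6312, -0.0589, 0.0469]
scene pale_ring 0.21 [281.2, 217.1, 23.3, 29.3] [0.5842, 0.1571, 0.0712, 0.5853, 0.1569, 0.0621]
scene finial 0.95 [302.9, 188.0, 22.0, 29.0] [0.4726, 0.1609, 0.096, 0.4748, 0.1589, 0.0751]
wrist in tool [ 0.0811152   0.00027487 -0.17024996] [[ 7.46025422e-04  9.99999660e-01 -3.50211956e-04]
 [-9.50703976e-01  6.00649048e-04 -3.10099323e-01]
 [-3.10099007e-01  5.64289877e-04  9.50704101e-01]] 336.690296360785
[[ 9.53603364e-01  3.01065815e-01 -1.06059409e-05]
 [ 3.01065815e-01 -9.53603364e-01 -6.46307354e-06]
 [-1.20596715e-05  2.97012241e-06 -1.00000000e+00]]
```

View pics/crop.png

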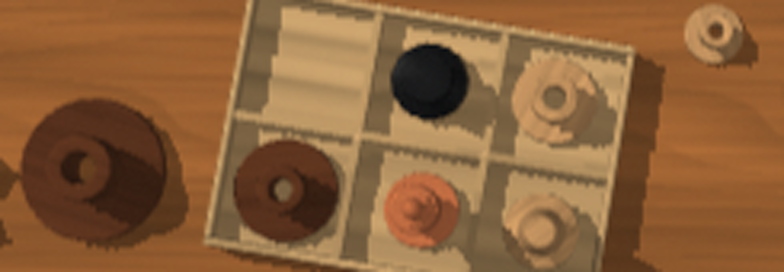

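The tray dark ring measures about 78–84 mm, against 113 mm for the one on the bench. The tray pale ring measures about 66–69 mm, against 46 mm. So both tray parts are the right ones. Next I turn the tool to yaw 80°, which aligns it with the tray and keeps the camera away from the glue, and raise it.

apply_moves:
  fingers: [0.65,0.65,0.65,0.65,0.65,0.65,0.65,0.65,0.65,0.65,0.65,0.65]
  travel:
    - [0,0,-0.15]
    - [0,0,-0.15]
    - [0,0,-0.15]
    - [0,0,-0.15]
    - [0,0,-0.15]
    - [0,0,-0.15]
    - [0,0,-0.15]
    - [0,0,-0.15]
    - [0,0,-0.15]
    - [0,0,-0.15]
    - [0,0,0]
    - [0,0,0]
  rotation:
    - [0,0,-1]
    - [0,0,-1]
    - [0,0,-1]
    - [0,0,-1]
    - [0,0,-1]
    - [0,0,-1]
    - [0,0,-1]
    - [0,0,-1]
    - [0,0,-1]
    - [0,0,-1]
    - [0,0,-0.42]
    - [0,0,0]

```text
time: 2.8
tool_pos: [0.2033, -0.6439, 0.2792]
tcp_rot: [2.405, 2.02, -0.0]
wrist_force: [-0.4, 0.2, 0.1]
width: 0.653
grip_force: 0.0
```

```bash
cat >> h.py <<'E'
def to(*ts):
    s=read_state();Rt=R.from_rotvec(s["tcp_rot"]).as_matrix();p=s["tool_pos"]
    print("t",round(s["time"],2),"tcp",np.round(p,4),"yaw",round(np.degrees(np.arctan2(Rt[1,0],Rt[0,0])),2),"tilt",np.round(np.degrees(np.arccos(-Rt[2,2])),2),"w",round(s["width"],3),"F",np.round(s["wrist_force"],1),"q",np.round(s["q"],2))
    for t in ts:
        t=np.array(t);print(t,"units",np.round(Rt.T@(t-p)/.05,3));p=t
E
python3 -c "
from h import *
to((.5,-.1,.28),(.502,.268,.2))"
```

```text
t 2.8 tcp [ 0.2033 -0.6439  0.2792] yaw 80.04 tilt 0.04 w 0.653 F [-0.4  0.2  0.1] q [-1.3   0.23  1.51  0.    1.4  -1.13]
[ 0.5  -0.1   0.28] units [11.74   3.964 -0.024]
[0.502 0.268 0.2  ] units [ 7.257 -1.234  1.595]
```

apply_moves:
  fingers: [0.65,0.65,0.65,0.65,0.65,0.65,0.65,0.65,0.65,0.65,0.65,0.65]
  travel:
    - [0.98,0.33,0]
    - [0.98,0.33,0]
    - [0.98,0.33,0]
    - [0.98,0.33,0]
    - [0.98,0.33,0]
    - [0.98,0.33,0]
    - [0.98,0.33,0]
    - [0.98,0.33,0]
    - [0.98,0.33,0]
    - [0.98,0.33,0]
    - [0.98,0.33,0]
    - [0.98,0.33,0]
  rotation:
    - [0,0,0]
    - [0,0,0]
    - [0,0,0]
    - [0,0,0]
    - [0,0,0]
    - [0,0,0]
    - [0,0,0]
    - [0,0,0]
    - [0,0,0]
    - [0,0,0]
    - [0,0,0]
    - [0,0,0]

```text
time: 4.0
tool_pos: [0.4906, -0.1147, 0.2787]
tcp_rot: [2.407, 2.018, 0.0]
wrist_force: [0.9, -0.8, 0.3]
width: 0.651
grip_force: 0.0
```

apply_moves:
  fingers: [0.65,0.65,0.65,0.65,0.65,0.65,0.65,0.65,0.65,0.65,0.65,0.65]
  travel:
    - [0.72,-0.12,0]
    - [0.72,-0.12,0]
    - [0.72,-0.12,0]
    - [0.72,-0.12,0]
    - [0.72,-0.12,0.1]
    - [0.72,-0.12,0.2]
    - [0.72,-0.12,0.3]
    - [0.72,-0.12,0.3]
    - [0.72,-0.12,0.3]
    - [0.72,-0.12,0.3]
    - [0,0,0]
    - [0,0,0]
  rotation:
    - [0,0,0]
    - [0,0,0]
    - [0,0,0]
    - [0,0,0]
    - [0,0,0]
    - [0,0,0]
    - [0,0,0]
    - [0,0,0]
    - [0,0,0]
    - [0,0,0]
    - [0,0,0]
    - [0,0,0]

```text
time: 5.2
tool_pos: [0.4926, 0.2485, 0.2028]
tcp_rot: [-2.405, -2.022, 0.003]
wrist_force: [-1.0, -0.5, 0.9]
width: 0.649
grip_force: 0.0
```

Run:
```python
from h import *
to((.502,.268,.05))
c=read_camera("wrist")
for k in ["wide_ring","pale_ring","finial"]:
    for d in regions_of("wrist",k)[:3]: print(k,round(d["p"],2),d["bbox"],ring(c,d["mask"],.012))
    for d in tip_of("wrist",k)[:3]: print(k,round(d["p"],2),np.round(d["location"],1),ray(c,d["location"],.006))
im=c["image"].copy()
cv2.imwrite("pics/w1.png",cv2.resize(im[:,:,::-1],(800,600)))
```

```text
t 5.2 tcp [0.4926 0.2485 0.2028] yaw 80.11 tilt 0.12 w 0.649 F [-1.  -0.5  0.9] q [ 0.42  0.03  1.87 -0.    1.24  0.6 ]
[0.502 0.268 0.05 ] units [0.421 0.123 3.055]
wide_ring 0.97 [198.6, 0.0, 110.0, 45.0] [0.5176, 0.3981, 0.105, 0.5159, 0.39, 0.0744]
wide_ring 0.82 [263.4 137.7] [0.50630386 0.26793615 0.006     ]
pale_ring 0.72 [379.4, 367.8, 21.0, 9.6] [0.6235, -0.0746, 0.0334, 0.6235, -0.0752, 0.0221]
pale_ring 0.62 [362.1, 273.4, 9.7, 17.5] [0.6018, 0.0724, 0.0306, 0.6009, 0.0719, 0.0195]
finial 0.66 [238.8, 208.9, 53.7, 66.1] [0.4899, 0.1466, 0.089, 0.4902, 0.1483, 0.0716]
finial 0.78 [260.  230.5] [0.4841945  0.15942056 0.006     ]
```

View pics/w1.png

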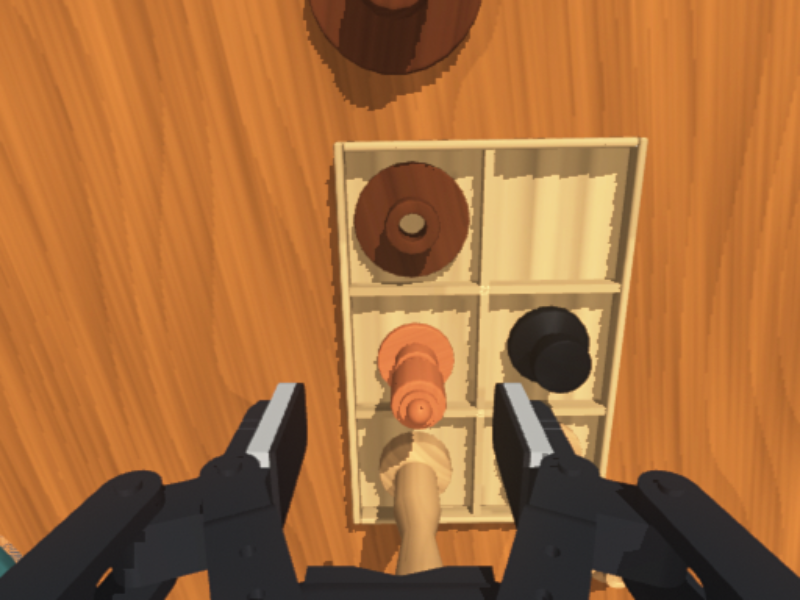

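The wrist view shows the 80 mm dark ring in its pocket at (412,220), the finial foot at (416,355) and its tip at (420,408). The knob is at (550,350) and the spindle is bottom centre. I compute the positions from these pixels.

Run:
```python
from h import *
c=read_camera("wrist");f=.64
for nm,u,v,z in [("wide bore",412,223,.036),("L",355,220,.014),("R",469,220,.014),("T",412,162,.012),("B",412,277,.014),("fin footL",378,355,.014),("fin footR",454,355,.014),("fin tip",420,408,.09),("tray TL",336,143,.022),("tray TR",646,139,.022)]:
    print(nm,np.round(ray(c,(u*f,v*f),z),4))
# automatic outline of the dark ring
im=c["image"].astype(int);m=((im[...,0]<135)&(im[...,0]-im[...,1]>18)&(im[...,2]<75)).astype(np.uint8)
g=np.zeros_like(m);g[98:183,223:305]=1
for z in (.006,.014): print(ring(c,m&g,z))
to((.503,.268,.015))
```

```text
wide bore [0.5076 0.2667 0.036 ]
L [0.4693 0.2717 0.014 ]
R [0.5465 0.258  0.014 ]
T [0.5144 0.3028 0.012 ]
B [0.5011 0.2247 0.014 ]
fin footL [0.4661 0.1695 0.014 ]
fin footR [0.522  0.1596 0.014 ]
fin tip [0.4938 0.1634 0.09  ]
tray TL [0.4681 0.3236 0.022 ]
tray TR [0.6646 0.2915 0.022 ]
[0.5052, 0.2642, 0.0822, 0.5049, 0.2642, 0.0796]
[0.5053, 0.2655, 0.0804, 0.505, 0.2655, 0.0779]
t 5.6 tcp [0.4937 0.2475 0.2043] yaw 79.96 tilt 0.06 w 0.652 F [ 0.2 -0.3 -0.4] q [ 0.42  0.03  1.87 -0.    1.24  0.59]
[0.503 0.268 0.015] units [0.434 0.108 3.786]
```

apply_moves:
  fingers: [0.65,0.65,0.65,0.65,0.65,0.65,0.65,0.65,0.65,0.65,0.65,0.65]
  travel:
    - [0.1,0.04,0.3]
    - [0.1,0.04,0.3]
    - [0.1,0.04,0.3]
    - [0.1,0.05,0.3]
    - [0,0,0.3]
    - [0,0,0.3]
    - [0,0,0.3]
    - [0,0,0.3]
    - [0,0,0.3]
    - [0,0,0.3]
    - [0,0,0]
    - [0,0,0]
  rotation:
    - [0,0,0]
    - [0,0,0]
    - [0,0,0]
    - [0,0,0]
    - [0,0,0]
    - [0,0,0]
    - [0,0,0]
    - [0,0,0]
    - [0,0,0]
    - [0,0,0]
    - [0,0,0]
    - [0,0,0]

```text
time: 6.8
tool_pos: [0.5049, 0.2663, 0.0532]
tcp_rot: [-2.406, -2.02, 0.001]
wrist_force: [-0.8, 1.0, 0.8]
width: 0.647
grip_force: 0.0
```

Run:
```python
from h import *
to((.505,.266,.016))
c=read_camera("wrist")
to((.505,.266,.016))
cv2.imwrite("pics/w2.png",cv2.resize(c["image"][:,:,::-1],(800,600)))
```

```text
t 6.8 tcp [0.5049 0.2663 0.0532] yaw 80.04 tilt 0.05 w 0.647 F [-0.8  1.   0.8] q [ 0.44  0.21  1.97 -0.    0.96  0.62]
[0.505 0.266 0.016] units [-0.005  0.003  0.745]
t 6.85 tcp [0.5055 0.2666 0.054 ] yaw 80.04 tilt 0.04 w 0.65 F [-0.3 -1.   1.5] q [ 0.44  0.21  1.97 -0.    0.96  0.62]
[0.505 0.266 0.016] units [-0.014 -0.009  0.761]
```

View pics/w2.png

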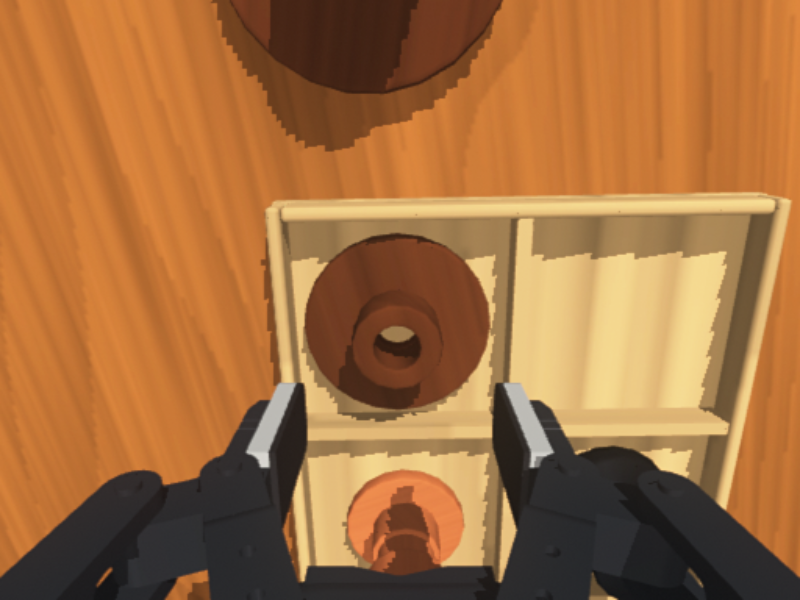

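The fingers straddle the ring: bore at (397,343), finger midpoint at column 400. I check the offset along tool x, then grasp.

Run:
```python
from h import *
c=read_camera("wrist")
for u,v,z in [(397,345,.036),(397,234,.014),(397,408,.014),(306,325,.014),(489,325,.014)]: print(np.round(ray(c,(u*.64,v*.64),z),4))
```

```text
[0.5063 0.2664 0.036 ]
[0.513 0.305 0.014]
[0.4993 0.2269 0.014 ]
[0.4679 0.273  0.014 ]
[0.545  0.2595 0.014 ]
```

apply_moves:
  fingers: [0.65,0.65,0.65,0.65,0.3,0.3,0.3,0.3,0.3,0.3,0.3,0.3]
  travel:
    - [0,0,0.25]
    - [0,0,0.25]
    - [0,0,0.25]
    - [0,0,0]
    - [0,0,0]
    - [0,0,0]
    - [0,0,0]
    - [0,0,0]
    - [0,0,0]
    - [0,0,0]
    - [0,0,0]
    - [0,0,0]
  rotation:
    - [0,0,0]
    - [0,0,0]
    - [0,0,0]
    - [0,0,0]
    - [0,0,0]
    - [0,0,0]
    - [0,0,0]
    - [0,0,0]
    - [0,0,0]
    - [0,0,0]
    - [0,0,0]
    - [0,0,0]
  newtons: 40

```text
time: 8.1
tool_pos: [0.5051, 0.2664, 0.0162]
tcp_rot: [-2.406, -2.02, -0.0]
wrist_force: [0.3, 0.1, 0.4]
width: 0.301
grip_force: 0.0
```

apply_moves:
  fingers: [0.1,0.1,0.1,0.1]
  travel:
    - [0,0,0]
    - [0,0,0]
    - [0,0,0]
    - [0,0,0]
  rotation:
    - [0,0,0]
    - [0,0,0]
    - [0,0,0]
    - [0,0,0]
  newtons: 40

```text
time: 8.5
tool_pos: [0.5051, 0.2664, 0.0161]
tcp_rot: [-2.406, -2.02, 0.0]
wrist_force: [0.2, 0.1, 0.1]
width: 0.1
grip_force: 0.0
```

Run:
```python
from h import *
to()
c=read_camera("wrist")
cv2.imwrite("pics/w3.png",cv2.resize(c["image"][:,:,::-1],(800,600)))
```

```text
t 8.5 tcp [0.5051 0.2664 0.0161] yaw 80.04 tilt 0.0 w 0.1 F [0.2 0.1 0.1] q [0.44 0.26 1.99 0.   0.89 0.62]
```

View pics/w3.png

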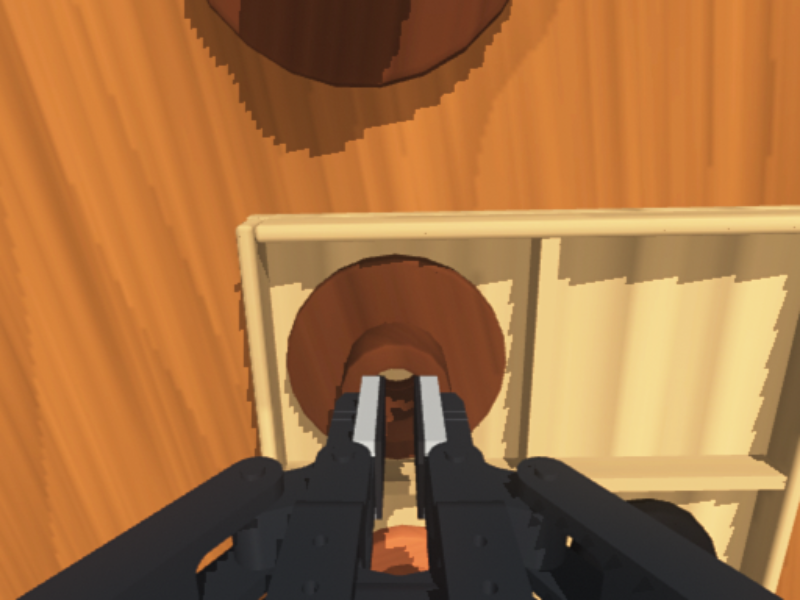

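The fingers shut above the hub without touching anything: the silver tips at (370–430,376) cover the bore at (397,375). I compare the real tip height with the reported TCP using the scene camera.

Run:
```python
from h import *
s=read_state();p=s["tool_pos"];Rt=R.from_rotvec(s["tcp_rot"]).as_matrix();out=[]
for n,hw in (("scene",45),("wrist",70)):
    c=read_camera(n);u,v=proj(c,p);im=c["image"][:,:,::-1].copy();k=4
    y0,x0=int(max(v-hw*1.2,0)),int(u-hw);cr=cv2.resize(im[y0:y0+2*hw,x0:x0+2*hw],(400,400),interpolation=cv2.INTER_CUBIC);k=400/(2*hw)
    for h,col in ((0,(0,255,0)),(.019,(255,0,0)),(.04,(255,255,0))):
        a=proj(c,p+[0,0,h]);q=(int((a[0]-x0)*k),int((a[1]-y0)*k));cv2.drawMarker(cr,q,col,cv2.MARKER_CROSS,14,1);print(n,h,np.round(a,1),q)
    out.append(cr)
cv2.imwrite("pics/cmp.png",np.hstack(out))
```

```text
scene 0 [348.  225.5] (204, 242)
scene 0.019 [349.8 221.8] (212, 225)
scene 0.04 [351.8 217.6] (221, 207)
wrist 0 [252.7 233.4] (201, 241)
wrist 0.019 [252.4 249.7] (201, 287)
wrist 0.04 [252.1 272.3] (200, 352)
```

View pics/cmp.png

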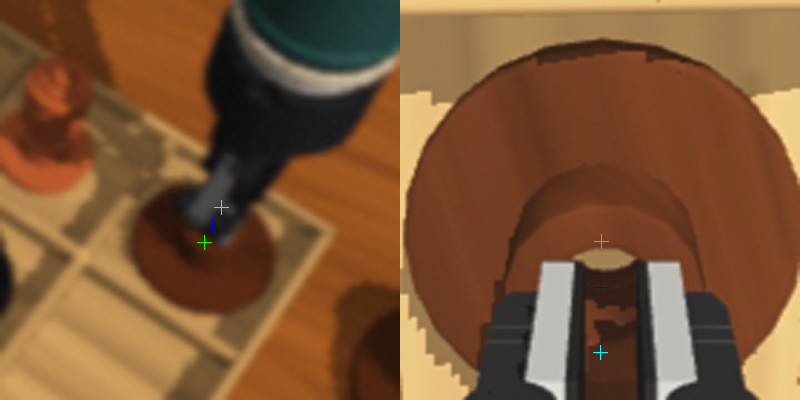

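The crop shows the real fingertips well above the reported TCP: wrist row 262 against 241, and near the 19 mm mark in the scene view. I reopen and go down in small steps while watching the force.

apply_moves:
  fingers: [0.65,0.65,0.65,0.65,0.65,0.65,0.65]
  travel:
    - [0,0,0]
    - [0,0,0]
    - [0,0,0]
    - [0,0,0]
    - [0,0,0.12]
    - [0,0,0.12]
    - [0,0,0]
  rotation:
    - [0,0,0]
    - [0,0,0]
    - [0,0,0]
    - [0,0,0]
    - [0,0,0]
    - [0,0,0]
    - [0,0,0]

```text
time: 9.35
tool_pos: [0.5039, 0.2659, 0.0027]
tcp_rot: [-2.405, -2.02, 0.004]
wrist_force: [-0.0, 0.2, -0.0]
width: 0.646
grip_force: 0.0
```

apply_moves:
  fingers: [0.3,0.3,0.3,0.3,0.3,0.3]
  travel:
    - [0,0,0]
    - [0,0,0]
    - [0,0,0]
    - [0,0,0]
    - [0,0,0]
    - [0,0,0]
  rotation:
    - [0,0,0]
    - [0,0,0]
    - [0,0,0]
    - [0,0,0]
    - [0,0,0]
    - [0,0,0]
  newtons: 30

```text
time: 9.95
tool_pos: [0.505, 0.2664, 0.0043]
tcp_rot: [-2.406, -2.02, 0.0]
wrist_force: [-2.2, -0.8, 1.3]
width: 0.386
grip_force: 29.8
```

apply_moves:
  fingers: [0.6,0.6,0.6,0.6,0.6,0.6]
  travel:
    - [0,0,0]
    - [0,0,0]
    - [0,0,0.06]
    - [0,0,0.06]
    - [0,0,0.04]
    - [0,0,0]
  rotation:
    - [0,0,0]
    - [0,0,0]
    - [0,0,0]
    - [0,0,0]
    - [0,0,0]
    - [0,0,0]

```text
time: 10.55
tool_pos: [0.5047, 0.2662, -0.0044]
tcp_rot: [-2.406, -2.02, 0.002]
wrist_force: [0.3, -0.1, -0.5]
width: 0.603
grip_force: 0.0
```

apply_moves:
  fingers: [0.3,0.3,0.3,0.3,0.3,0.3]
  travel:
    - [0,0,0]
    - [0,0,0]
    - [0,0,0]
    - [0,0,0]
    - [0,0,0]
    - [0,0,0]
  rotation:
    - [0,0,0]
    - [0,0,0]
    - [0,0,0]
    - [0,0,0]
    - [0,0,0]
    - [0,0,0]
  newtons: 40

```text
time: 11.15
tool_pos: [0.5054, 0.2665, -0.0036]
tcp_rot: [2.406, 2.02, 0.001]
wrist_force: [1.5, -0.8, 1.0]
width: 0.4
grip_force: 39.9
```

Run:
```python
from h import *
to()
c=read_camera("wrist");to()
cv2.imwrite("pics/w4.png",c["image"][130:,130:400,::-1].repeat(2,0).repeat(2,1))
```

```text
t 11.15 tcp [ 0.5054  0.2665 -0.0036] yaw 80.04 tilt 0.03 w 0.4 F [ 1.5 -0.8  1. ] q [ 0.44  0.28  2.   -0.    0.86  0.62]
t 11.2 tcp [ 0.5054  0.2666 -0.0036] yaw 80.04 tilt 0.03 w 0.402 F [ 0.5 -0.5  2. ] q [ 0.44  0.28  2.   -0.    0.86  0.62]
```

View pics/w4.png

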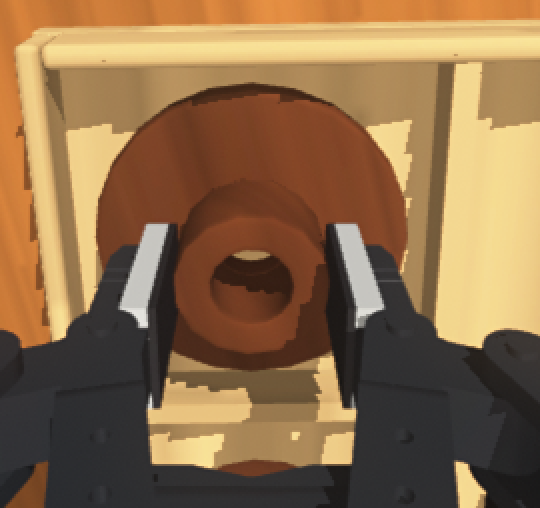

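The wrist crop shows the hub held squarely between the pads, with the bore at (251,280). Now I lift and carry.

apply_moves:
  fingers: [0.3,0.3,0.3,0.3,0.3,0.3,0.3,0.3,0.3,0.3,0.3,0.3]
  travel:
    - [0,0,-0.1]
    - [0,0,-0.2]
    - [0,0,-0.3]
    - [0,0,-0.4]
    - [0,0,-0.5]
    - [0,0,-0.6]
    - [0,0,-0.6]
    - [0,0,-0.6]
    - [0,0,-0.4]
    - [0,0,-0.3]
    - [0,0,-0.1]
    - [0,0,0]
  rotation:
    - [0,0,0]
    - [0,0,0]
    - [0,0,0]
    - [0,0,0]
    - [0,0,0]
    - [0,0,0]
    - [0,0,0]
    - [0,0,0]
    - [0,0,0]
    - [0,0,0]
    - [0,0,0]
    - [0,0,0]
  newtons: 60

```text
time: 12.4
tool_pos: [0.5053, 0.2666, 0.2019]
tcp_rot: [2.406, 2.02, 0.002]
wrist_force: [-0.2, -0.0, -2.7]
width: 0.395
grip_force: 59.8
```

apply_moves:
  fingers: [0.3,0.3,0.3,0.3,0.3,0.3,0.3,0.3,0.3,0.3,0.3,0.3]
  travel:
    - [-0.2,0.06,0]
    - [-0.4,0.11,0]
    - [-0.6,0.17,0]
    - [-0.8,0.23,0]
    - [-1,0.28,0]
    - [-1,0.28,0]
    - [-1,0.28,0]
    - [-1,0.28,0]
    - [-0.9,0.26,0]
    - [-0.7,0.2,0]
    - [-0.5,0.14,0]
    - [-0.3,0.08,0]
  rotation:
    - [0,0,0]
    - [0,0,0]
    - [0,0,0]
    - [0,0,0]
    - [0,0,0]
    - [0,0,0]
    - [0,0,0]
    - [0,0,0]
    - [0,0,0]
    - [0,0,0]
    - [0,0,0]
    - [0,0,0]

```text
time: 13.6
tool_pos: [0.547, -0.1626, 0.1992]
tcp_rot: [-2.406, -2.016, 0.004]
wrist_force: [-0.1, 0.8, -1.3]
width: 0.393
grip_force: 59.9
```

Run:
```python
from h import *
to()
for n in ["wrist","top","scene"]:
    c=read_camera(n)
    for k,z in [("rod_foot",.04),("rod_tip",.112),("wide_ring",.21)]:
        for d in tip_of(n,k)[:2]: print(n,k,round(d["p"],2),np.round(d["location"],1),np.round(ray(c,d["location"],z),4))
    if n=="wrist": cv2.imwrite("pics/w5.png",cv2.resize(c["image"][:,:,::-1],(800,600)))
to((.55,-.184,.15))
```

```text
t 13.6 tcp [ 0.547  -0.1626  0.1992] yaw 79.9 tilt 0.19 w 0.393 F [-0.1  0.8 -1.3] q [-0.33  0.07  1.83 -0.    1.24 -0.16]
wrist rod_foot 0.74 [259.3 183.8] [ 0.5487 -0.1825  0.04  ]
wrist wide_ring 0.64 [257.3 245.9] [ 0.5491 -0.1651  0.21  ]
top rod_foot 0.6 [352.7 192.9] [ 0.544  -0.1807  0.04  ]
top rod_tip 0.93 [361.2 190.7] [ 0.5443 -0.1818  0.112 ]
top wide_ring 0.95 [363.2 185.7] [ 0.5473 -0.1594  0.21  ]
top wide_ring 0.77 [107.2 200.3] [0.5142 0.3484 0.21  ]
scene rod_foot 0.72 [184.2 160.9] [ 0.5538 -0.1841  0.04  ]
scene rod_tip 0.97 [180.5 143.6] [ 0.5541 -0.1817  0.112 ]
scene rod_tip 0.49 [184.  118.6] [ 0.4793 -0.2248  0.112 ]
scene wide_ring 0.98 [401.  264.5] [0.6483 0.3724 0.21  ]
scene wide_ring 0.63 [181.3 118.5] [ 0.5534 -0.1607  0.21  ]
t 14.2 tcp [ 0.5486 -0.1594  0.2013] yaw 80.11 tilt 0.01 w 0.392 F [-1.3 -0.3 -1.4] q [-0.33  0.07  1.83  0.    1.24 -0.15]
[ 0.55  -0.184  0.15 ] units [-0.481  0.113  1.027]
```

View pics/w5.png

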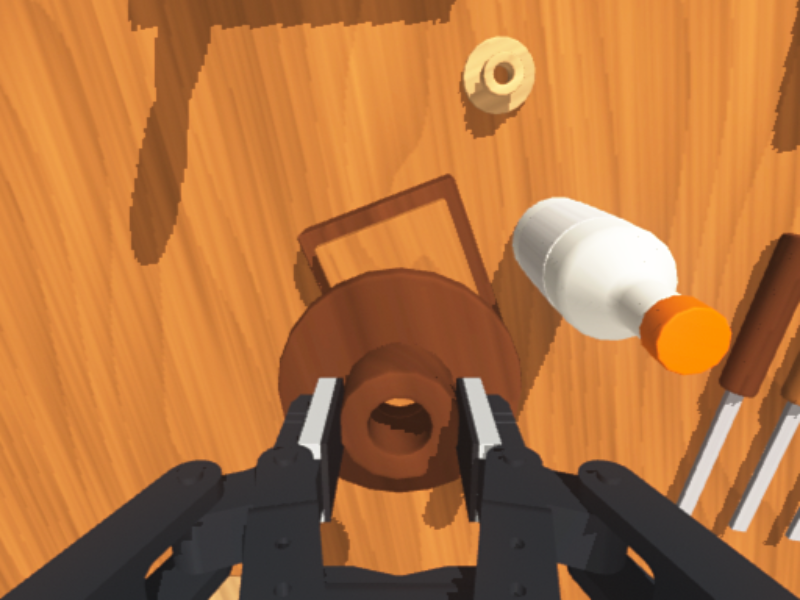

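The wrist view shows the ring held level, bore at (400,425), with the cap behind it at (300–495,180–300) and the glue at (600,260), clear to the right. The ring hides the rod, so I back off along tool x to measure the rod without occlusion.

apply_moves:
  fingers: [0.3,0.3,0.3,0.3,0.3,0.3]
  travel:
    - [0.3,0,0]
    - [0.5,0,0]
    - [0.6,0,0]
    - [0.4,0,0]
    - [0,0,0]
    - [0,0,0]
  rotation:
    - [0,0,0]
    - [0,0,0]
    - [0,0,0]
    - [0,0,0]
    - [0,0,0]
    - [0,0,0]

```text
time: 14.8
tool_pos: [0.564, -0.0706, 0.2012]
tcp_rot: [2.404, 2.022, -0.0]
wrist_force: [0.7, 0.5, -2.3]
width: 0.39
grip_force: 59.9
```

Run:
```python
from h import *
for n in ["wrist","top","scene","wrist"]:
    c=read_camera(n)
    for k,z in [("rod_foot",.04),("rod_tip",.112),("cap",0),("wide_ring",.21)]:
        for d in tip_of(n,k)[:1]: print(n,k,round(d["p"],2),np.round(d["location"],1),np.round(ray(c,d["location"],z),4))
    for d in regions_of(n,"cap")[:1]:
        k=max(cv2.findContours(d["mask"].astype(np.uint8),0,1)[0],key=cv2.contourArea);b=cv2.minAreaRect(k);print(n,d["p"],b)
to()
cv2.imwrite("pics/w6.png",cv2.resize(c["image"][:,:,::-1],(800,600)))
```

```text
wrist rod_foot 0.59 [256.5 260.5] [ 0.5484 -0.1784  0.04  ]
wrist cap 0.42 [255.5 248.8] [ 0.5462 -0.1848  0.    ]
wrist wide_ring 0.69 [258.4 240.8] [ 0.5671 -0.0712  0.21  ]
wrist 0.64 ((256.5, 257.0), (4.0, 13.0), 90.0)
top rod_foot 0.74 [352.4 192. ] [ 0.5462 -0.18    0.04  ]
top rod_tip 0.75 [360.5 188.4] [ 0.5495 -0.1803  0.112 ]
top cap 0.67 [350.7 197.2] [ 0.5359 -0.1856  0.    ]
top wide_ring 0.86 [108.8 202.8] [0.5093 0.3451 0.21  ]
top 0.8 ((353.30377197265625, 201.2868194580078), (31.144763946533203, 46.0721321105957), 79.3803482055664)
scene rod_foot 0.76 [183.6 161.1] [ 0.5551 -0.185   0.04  ]
scene rod_tip 0.71 [179.2 145.8] [ 0.5615 -0.1803  0.112 ]
scene cap 0.81 [190.2 166.4] [ 0.5389 -0.1819  0.    ]
scene wide_ring 0.98 [404.  263.4] [0.6438 0.3764 0.21  ]
scene 0.71 ((189.05203247070312, 165.05429077148438), (43.589195251464844, 40.024024963378906), 19.653823852539062)
wrist rod_foot 0.51 [256.1 262.8] [ 0.5473 -0.1819  0.04  ]
wrist cap 0.65 [257.  249.3] [ 0.5477 -0.1865  0.    ]
wrist wide_ring 0.7 [256.2 242.8] [ 0.5657 -0.073   0.21  ]
t 16.0 tcp [ 0.564  -0.0714  0.2012] yaw 80.05 tilt 0.0 w 0.388 F [ 0.7 -0.2 -0.7] q [-0.17  0.06  1.84 -0.    1.24  0.  ]
```

View pics/w6.png

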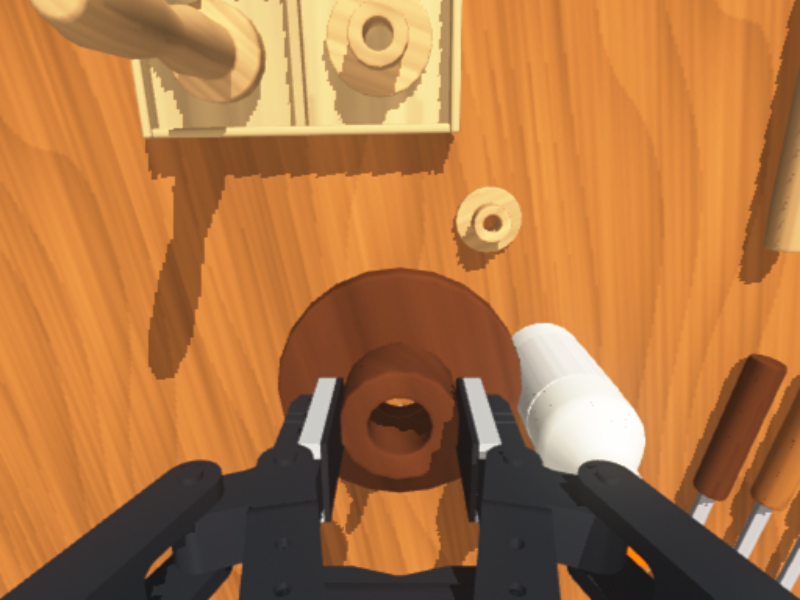

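This view shows the pale ring in the tray at (378,35) and the cap hidden behind the held ring, so I backed off the wrong way. I go to the far side, where the camera will see the cap clear, and measure numerically from here on.

apply_moves:
  fingers: [0.3,0.3,0.3,0.3,0.3,0.3,0.3,0.3,0.3,0.3]
  travel:
    - [-0.3,0.02,0]
    - [-0.5,0.03,0]
    - [-0.6,0.03,0]
    - [-0.7,0.03,0]
    - [-0.7,0.03,0]
    - [-0.5,0.03,0]
    - [-0.4,0.03,0]
    - [-0.3,0.02,0]
    - [0,0,0]
    - [0,0,0]
  rotation:
    - [0,0,0]
    - [0,0,0]
    - [0,0,0]
    - [0,0,0]
    - [0,0,0]
    - [0,0,0]
    - [0,0,0]
    - [0,0,0]
    - [0,0,0]
    - [0,0,0]

```text
time: 17.0
tool_pos: [0.5401, -0.2704, 0.201]
tcp_rot: [-2.406, -2.019, -0.0]
wrist_force: [0.4, 0.2, -2.5]
width: 0.391
grip_force: 59.9
```

Run:
```python
from h import *
to()
for n in ["wrist","top","scene"]:
    c=read_camera(n);hsv=cv2.cvtColor(c["image"],cv2.COLOR_RGB2HSV)
    for k,z in [("rod_foot",.04),("rod_tip",.112),("cap",0)]:
        for d in tip_of(n,k)[:1]: print(n,k,round(d["p"],2),np.round(d["location"],1),np.round(ray(c,d["location"],z),4))
    a=proj(c,[.55,-.184,.04]);b=proj(c,[.55,-.184,.112]);print("pred",np.round(a,1),np.round(b,1))
    m=np.zeros(hsv.shape[:2],np.uint8);cv2.line(m,tuple(int(round(v)) for v in a),tuple(int(round(v)) for v in b),1,17)
    g=((hsv[...,1]<75)&(hsv[...,2]>70)).astype(np.uint8)&m
    ys,xs=np.nonzero(g)
    if len(xs)>8:
        vx,vy,x0,y0=cv2.fitLine(np.c_[xs,ys].astype(np.float32),cv2.DIST_L2,0,.01,.01).ravel();t=(xs-x0)*vx+(ys-y0)*vy
        e=[np.array([x0+vx*q,y0+vy*q]) for q in (t.min(),t.max())];print(n,len(xs),np.round(e,1))
        if abs(e[0]-a).sum()>abs(e[1]-a).sum(): e=e[::-1]
        print(" foot",ray(c,e[0],.04)," tip",ray(c,e[1],.112))
```

```text
t 17.0 tcp [ 0.5401 -0.2704  0.201 ] yaw 79.99 tilt 0.04 w 0.391 F [ 0.4  0.2 -2.5] q [-0.51  0.13  1.76  0.    1.24 -0.33]
wrist rod_foot 0.64 [243.8  74.1] [ 0.5461 -0.1834  0.04  ]
wrist rod_tip 0.88 [239.7  71.9] [ 0.5454 -0.1832  0.112 ]
wrist cap 0.56 [248.5  78.4] [ 0.549  -0.1874  0.    ]
pred [248.1  74. ] [246.1  71.9]
wrist 171 [[243.1  63.9]
 [244.4  79.2]]
 foot [ 0.5458344  -0.18795419  0.04      ]  tip [ 0.54882936 -0.17829645  0.112     ]
top rod_foot 0.87 [354.4 192.1] [ 0.546  -0.1848  0.04  ]
top rod_tip 0.65 [362.4 190.8] [ 0.5441 -0.1845  0.112 ]
top cap 0.83 [349.7 192.8] [ 0.5469 -0.1832  0.    ]
pred [354.  190.4] [362.1 188.2]
top 50 [[351.8 193.2]
 [363.1 190.3]]
 foot [ 0.5432995  -0.17850432  0.04      ]  tip [ 0.54523396 -0.18603741  0.112     ]
scene rod_foot 0.83 [183.4 159.7] [ 0.5515 -0.1883  0.04  ]
scene rod_tip 0.82 [183.8 140.5] [ 0.5416 -0.1806  0.112 ]
scene cap 0.94 [187.4 167.6] [ 0.5461 -0.1862  0.    ]
pred [185.  159.9] [180.7 142.2]
scene 71 [[182.7 141.9]
 [186.8 160. ]]
 foot [ 0.54798191 -0.17974301  0.04      ]  tip [ 0.54670968 -0.18045026  0.112     ]
```

apply_moves:
  fingers: [0.3,0.3,0.3,0.3,0.3,0.3,0.3,0.3,0.3,0.3,0.3,0.3]
  travel:
    - [0.2,-0.02,0]
    - [0.4,-0.05,0]
    - [0.5,-0.06,0]
    - [0.4,-0.05,0]
    - [0.24,-0.02,0]
    - [0,0,0.2]
    - [0,0,0.3]
    - [0,0,0.4]
    - [0,0,0.4]
    - [0,0,0.3]
    - [0,0,0.1]
    - [0,0,0]
  rotation:
    - [0,0,0]
    - [0,0,0]
    - [0,0,0]
    - [0,0,0]
    - [0,0,0]
    - [0,0,0]
    - [0,0,0]
    - [0,0,0]
    - [0,0,0]
    - [0,0,0]
    - [0,0,0]
    - [0,0,0]

```text
time: 18.8
tool_pos: [0.5444, -0.183, 0.1145]
tcp_rot: [-2.405, -2.018, 0.002]
wrist_force: [-0.8, 0.2, -2.2]
width: 0.392
grip_force: 59.9
```

```bash
python3 -c "
from h import *
to((.5453,-.183,.1),(.5453,-.183,.0304))"
```

```text
t 18.8 tcp [ 0.5444 -0.183   0.1145] yaw 80.0 tilt 0.16 w 0.392 F [-0.8  0.2 -2.2] q [-0.37  0.15  1.91 -0.    1.08 -0.19]
[ 0.5453 -0.183   0.1   ] units [0.003 0.018 0.291]
[ 0.5453 -0.183   0.0304] units [-1.000e-03  4.000e-03  1.392e+00]
```

Now onto the taper, gently.

apply_moves:
  fingers: [0.3,0.3,0.3,0.3,0.3,0.3]
  travel:
    - [0,0.02,0.1]
    - [0,0,0.1]
    - [0,0,0.1]
    - [0,0,0.1]
    - [0,0,0.1]
    - [0,0,0]
  rotation:
    - [0,0,0]
    - [0,0,0]
    - [0,0,0]
    - [0,0,0]
    - [0,0,0]
    - [0,0,0]

```text
time: 19.4
tool_pos: [0.5457, -0.1827, 0.0901]
tcp_rot: [-2.405, -2.019, 0.001]
wrist_force: [-0.8, 0.8, -2.4]
width: 0.391
grip_force: 59.9
```

apply_moves:
  fingers: [0.3,0.3,0.3,0.3,0.3,0.3,0.3,0.3]
  travel:
    - [0,0,0.15]
    - [0,0,0.2]
    - [0,0,0.2]
    - [0,0,0.2]
    - [0,0,0.2]
    - [0,0,0.12]
    - [0,0,0.05]
    - [0,0,0]
  rotation:
    - [0,0,0]
    - [0,0,0]
    - [0,0,0]
    - [0,0,0]
    - [0,0,0]
    - [0,0,0]
    - [0,0,0]
    - [0,0,0]

```text
time: 20.2
tool_pos: [0.5462, -0.1829, 0.0347]
tcp_rot: [-2.405, -2.02, 0.001]
wrist_force: [-0.1, -0.5, -1.8]
width: 0.395
grip_force: 59.9
```

apply_moves:
  fingers: [0.3,0.3,0.3,0.3]
  travel:
    - [0,0,0.04]
    - [0,0,0.04]
    - [0,0,0.03]
    - [0,0,0]
  rotation:
    - [0,0,0]
    - [0,0,0]
    - [0,0,0]
    - [0,0,0]

```text
time: 20.6
tool_pos: [0.5468, -0.1832, 0.0306]
tcp_rot: [2.405, 2.02, 0.001]
wrist_force: [-1.1, 1.0, 2.3]
width: 0.392
grip_force: 60.4
```

Wrist force went from −2 to +2.3 N at the computed height, so the ring is seated. I release, rise, and go over to the pale ring.

apply_moves:
  fingers: [0.5,0.6,0.65,0.65,0.65,0.65,0.65,0.65,0.65,0.65,0.65]
  travel:
    - [0,0,0]
    - [0,0,0]
    - [0,0,0]
    - [0,0,-0.1]
    - [0,0,-0.2]
    - [0,0,-0.4]
    - [0,0,-0.5]
    - [0,0,-0.5]
    - [0,0,-0.4]
    - [0,0,-0.3]
    - [0,0,0]
  rotation:
    - [0,0,0]
    - [0,0,0]
    - [0,0,0]
    - [0,0,0]
    - [0,0,0]
    - [0,0,0]
    - [0,0,0]
    - [0,0,0]
    - [0,0,0]
    - [0,0,0]
    - [0,0,0]

```text
time: 21.7
tool_pos: [0.5485, -0.1839, 0.1532]
tcp_rot: [2.402, 2.017, 0.005]
wrist_force: [-0.2, -0.2, 0.3]
width: 0.649
grip_force: 0.0
```

apply_moves:
  fingers: [0.65,0.65,0.65,0.65,0.65,0.65,0.65,0.65,0.65,0.65]
  travel:
    - [0.3,-0.02,0]
    - [0.6,-0.04,0]
    - [0.8,-0.05,0]
    - [0.8,-0.05,0]
    - [0.8,-0.05,0]
    - [0.6,-0.04,0.2]
    - [0.4,-0.02,0.3]
    - [0.28,-0.02,0.3]
    - [0,0,0]
    - [0,0,0]
  rotation:
    - [0,0,0]
    - [0,0,0]
    - [0,0,0]
    - [0,0,0]
    - [0,0,0]
    - [0,0,0]
    - [0,0,0]
    - [0,0,0]
    - [0,0,0]
    - [0,0,0]

```text
time: 22.7
tool_pos: [0.5705, 0.0449, 0.1082]
tcp_rot: [-2.404, -2.02, 0.004]
wrist_force: [0.3, 0.1, -0.3]
width: 0.649
grip_force: 0.0
```

Run:
```python
from h import *
to()
c=read_camera("wrist")
for d in regions_of("wrist","pale_ring")[:3]: print(round(d["p"],2),d["bbox"],ring(c,d["mask"],.014))
for d in tip_of("wrist","pale_ring")[:3]: print(round(d["p"],2),np.round(d["location"],1),np.round(ray(c,d["location"],.006),4))
print(np.round(proj(c,[.572,.061,.014]),1))
# bore: dark blob or lighter floor seen through; hub edge by Hough
c=read_camera("top")
for d in regions_of("top","wide_ring")[:4]: print("top wide",round(d["p"],2),ring(c,d["mask"],.046))
c=read_camera("scene")
for d in regions_of("scene","wide_ring")[:4]: print("scene wide",round(d["p"],2),ring(c,d["mask"],.046))
to()
```

```text
t 22.7 tcp [0.5705 0.0449 0.1082] yaw 80.08 tilt 0.18 w 0.649 F [ 0.3  0.1 -0.3] q [ 0.04  0.15  1.92 -0.    1.07  0.21]
0.93 [216.2, 122.5, 83.4, 78.9] [0.5762, 0.0609, 0.0663, 0.5761, 0.0609, 0.0646]
0.81 [256.7 163.3] [0.5756 0.0598 0.006 ]
0.16 [372.2 366.3] [ 0.656  -0.1707  0.006 ]
[252.1 164.9]
top wide 0.9 [0.5444, -0.1856, 0.0789, 0.5443, -0.1852, 0.0757]
top wide 0.56 [0.5149, 0.3999, 0.1084, 0.5149, 0.3996, 0.1049]
scene wide 0.8 [0.5473, -0.1779, 0.0822, 0.5498, -0.1785, 0.0719]
scene wide 0.69 [0.5415, 0.4078, 0.108, 0.5414, 0.4073, 0.1046]
t 23.05 tcp [0.5723 0.0442 0.1104] yaw 79.97 tilt 0.07 w 0.652 F [ 0.2 -0.9  0.2] q [ 0.03  0.15  1.92 -0.    1.07  0.21]
```

apply_moves:
  fingers: [0.6,0.6,0.6,0.6,0.6,0.6,0.6,0.6,0.6,0.6]
  travel:
    - [0.14,0.01,0.1]
    - [0.1,0,0.3]
    - [0.1,0,0.4]
    - [0,0,0.4]
    - [0,0,0.4]
    - [0,0,0.3]
    - [0,0,0.2]
    - [0,0,0.1]
    - [0,0,0.05]
    - [0,0,0]
  rotation:
    - [0,0,0]
    - [0,0,0]
    - [0,0,0]
    - [0,0,0]
    - [0,0,0]
    - [0,0,0]
    - [0,0,0]
    - [0,0,0]
    - [0,0,0]
    - [0,0,0]

```text
time: 24.05
tool_pos: [0.5756, 0.0617, -0.0026]
tcp_rot: [2.406, 2.02, 0.001]
wrist_force: [-0.1, 0.2, -0.3]
width: 0.601
grip_force: 0.0
```

apply_moves:
  fingers: [0.3,0.3,0.3,0.3,0.3,0.3]
  travel:
    - [0,0,0.02]
    - [0,0,0]
    - [0,0,0]
    - [0,0,0]
    - [0,0,0]
    - [0,0,0]
  rotation:
    - [0,0,0]
    - [0,0,0]
    - [0,0,0]
    - [0,0,0]
    - [0,0,0]
    - [0,0,0]
  newtons: 50

```text
time: 24.65
tool_pos: [0.5763, 0.0617, -0.0024]
tcp_rot: [2.405, 2.019, 0.003]
wrist_force: [-0.5, -0.2, 6.2]
width: 0.4
grip_force: 49.5
```

Run:
```python
from h import *
c=read_camera("wrist");to()
for d in regions_of("wrist","pale_ring")[:1]: print(round(d["p"],2),d["bbox"],ring(c,d["mask"],.014))
for d in tip_of("wrist","pale_ring")[:1]: print(round(d["p"],2),np.round(ray(c,d["location"],.006),4))
to((.545,-.183,.2))
```

```text
t 24.7 tcp [ 0.5764  0.0617 -0.0024] yaw 80.04 tilt 0.13 w 0.392 F [-0.5 -0.6  6.1] q [0.06 0.29 1.98 0.   0.86 0.24]
0.65 [192.0, 184.9, 131.3, 117.8] [0.5776, 0.0607, 0.0681, 0.578, 0.062, 0.0597]
0.57 [0.577  0.0598 0.006 ]
t 24.8 tcp [ 0.5764  0.0617 -0.0024] yaw 80.04 tilt 0.14 w 0.397 F [-1.8  0.9  5.9] q [ 0.06  0.29  1.98 -0.    0.86  0.24]
[ 0.545 -0.183  0.2  ] units [-4.927  0.238 -4.05 ]
```

apply_moves:
  fingers: [0.3,0.3,0.3,0.3,0.3,0.3,0.3,0.3,0.3,0.3,0.3]
  travel:
    - [0,0,-0.1]
    - [0,0,-0.2]
    - [0,0,-0.4]
    - [0,0,-0.5]
    - [0,0,-0.5]
    - [0,0,-0.5]
    - [0,0,-0.4]
    - [0,0,-0.3]
    - [0,0,-0.15]
    - [0,0,0]
    - [0,0,0]
  rotation:
    - [0,0,0]
    - [0,0,0]
    - [0,0,0]
    - [0,0,0]
    - [0,0,0]
    - [0,0,0]
    - [0,0,0]
    - [0,0,0]
    - [0,0,0]
    - [0,0,0]
    - [0,0,0]
  newtons: 60

```text
time: 25.9
tool_pos: [0.5745, 0.0616, 0.1477]
tcp_rot: [-2.405, -2.02, 0.002]
wrist_force: [-0.6, -0.3, -1.9]
width: 0.392
grip_force: 59.8
```

apply_moves:
  fingers: [0.3,0.3,0.3,0.3,0.3,0.3,0.3,0.3,0.3,0.3,0.3,0.3]
  travel:
    - [-0.2,0.01,0]
    - [-0.4,0.02,0]
    - [-0.6,0.03,0]
    - [-0.7,0.04,0]
    - [-0.7,0.04,0]
    - [-0.7,0.03,0]
    - [-0.6,0.03,0]
    - [-0.5,0.02,0]
    - [-0.3,0.02,0]
    - [-0.2,0,0]
    - [0,0,0]
    - [0,0,0]
  rotation:
    - [0,0,0]
    - [0,0,0]
    - [0,0,0]
    - [0,0,0]
    - [0,0,0]
    - [0,0,0]
    - [0,0,0]
    - [0,0,0]
    - [0,0,0]
    - [0,0,0]
    - [0,0,0]
    - [0,0,0]

```text
time: 27.1
tool_pos: [0.5445, -0.1811, 0.1483]
tcp_rot: [-2.405, -2.02, -0.0]
wrist_force: [0.9, 0.3, -2.0]
width: 0.393
grip_force: 59.8
```

Run:
```python
from h import *
to((.545,-.1825,.11))
for n in ["wrist","top"]:
    c=read_camera(n)
    for d in regions_of(n,"pale_ring")[:2]: print(n,round(d["p"],2),d["bbox"],ring(c,d["mask"],read_state()["tool_pos"][2]+.0164))
to((.545,-.1825,.11))
```

```text
t 27.1 tcp [ 0.5445 -0.1811  0.1483] yaw 80.04 tilt 0.05 w 0.393 F [ 0.9  0.3 -2. ] q [-0.36  0.12  1.88  0.    1.14 -0.19]
[ 0.545  -0.1825  0.11  ] units [-0.026  0.015  0.767]
wrist 0.92 [301.3, 0.0, 57.8, 50.0] [0.5939, -0.0833, 0.0236, 0.5938, -0.0847, 0.0211]
wrist 0.65 [192.4, 183.5, 126.5, 122.2] [0.5451, -0.1819, 0.0681, 0.5463, -0.1805, 0.0593]
top 0.92 [354.3, 172.4, 16.6, 33.3] [0.5422, -0.1787, 0.0647, 0.5429, -0.1711, 0.0486]
top 0.49 [294.9, 150.7, 20.4, 18.7] [0.6036, -0.0442, 0.042, 0.604, -0.0442, 0.0392]
t 27.3 tcp [ 0.5448 -0.1808  0.1487] yaw 80.11 tilt 0.01 w 0.39 F [ 0.1 -0.2 -1.1] q [-0.36  0.12  1.88  0.    1.14 -0.19]
[ 0.545  -0.1825  0.11  ] units [-0.034  0.009  0.774]
```

apply_moves:
  fingers: [0.3,0.3,0.3,0.3,0.3,0.3,0.3,0.3,0.3]
  travel:
    - [-0.03,0.01,0.1]
    - [0,0,0.2]
    - [0,0,0.2]
    - [0,0,0.15]
    - [0,0,0.1]
    - [0,0,0.1]
    - [0,0,0.1]
    - [0,0,0.1]
    - [0,0,0]
  rotation:
    - [0,0,0]
    - [0,0,0]
    - [0,0,0]
    - [0,0,0]
    - [0,0,0]
    - [0,0,0]
    - [0,0,0]
    - [0,0,0]
    - [0,0,0]

```text
time: 28.2
tool_pos: [0.5443, -0.1831, 0.0954]
tcp_rot: [-2.405, -2.019, 0.001]
wrist_force: [-1.2, 0.1, -0.7]
width: 0.391
grip_force: 59.8
```

apply_moves:
  fingers: [0.3,0.3,0.3,0.3,0.3,0.3,0.3]
  travel:
    - [0,0.01,0.1]
    - [0,0,0.12]
    - [0,0,0.12]
    - [0,0,0.12]
    - [0,0,0.1]
    - [0,0,0.06]
    - [0,0,0]
  rotation:
    - [0,0,0]
    - [0,0,0]
    - [0,0,0]
    - [0,0,0]
    - [0,0,0]
    - [0,0,0]
    - [0,0,0]

```text
time: 28.9
tool_pos: [0.5449, -0.1832, 0.0644]
tcp_rot: [-2.405, -2.019, 0.001]
wrist_force: [-0.1, -0.5, -1.0]
width: 0.392
grip_force: 59.8
```

apply_moves:
  fingers: [0.3,0.3,0.3,0.3]
  travel:
    - [0,0,0.04]
    - [0,0,0.03]
    - [0,0,0.02]
    - [0,0,0]
  rotation:
    - [0,0,0]
    - [0,0,0]
    - [0,0,0]
    - [0,0,0]

```text
time: 29.3
tool_pos: [0.5457, -0.1835, 0.0617]
tcp_rot: [2.405, 2.02, 0.0]
wrist_force: [-2.4, 0.7, 4.2]
width: 0.39
grip_force: 60.3
```

Contact again, at the right height. I release, rise above spindle height, and go to the finial.

apply_moves:
  fingers: [0.5,0.6,0.65,0.65,0.65,0.65,0.65,0.65,0.65,0.65,0.65,0.65]
  travel:
    - [0,0,0]
    - [0,0,0]
    - [0,0,0]
    - [0,0,-0.1]
    - [0,0,-0.2]
    - [0,0,-0.4]
    - [0,0,-0.6]
    - [0,0,-0.7]
    - [0,0,-0.7]
    - [0,0,-0.5]
    - [0,0,-0.2]
    - [0,0,0]
  rotation:
    - [0,0,0]
    - [0,0,0]
    - [0,0,0]
    - [0,0,0]
    - [0,0,0]
    - [0,0,0]
    - [0,0,0]
    - [0,0,0]
    - [0,0,0]
    - [0,0,0]
    - [0,0,0]
    - [0,0,0]

```text
time: 30.5
tool_pos: [0.5466, -0.1839, 0.2332]
tcp_rot: [2.403, 2.018, 0.003]
wrist_force: [0.5, 0.8, -0.2]
width: 0.648
grip_force: 0.0
```

apply_moves:
  fingers: [0.65,0.65,0.65,0.65,0.65,0.65,0.65,0.65,0.65,0.65,0.65,0.65]
  travel:
    - [0.3,-0.1,0]
    - [0.6,-0.2,0]
    - [0.8,-0.28,0]
    - [0.9,-0.31,0]
    - [0.9,-0.31,0]
    - [0.9,-0.31,0]
    - [0.8,-0.28,0]
    - [0.6,-0.2,0]
    - [0.4,-0.14,0]
    - [0.15,-0.06,0]
    - [0,0,0]
    - [0,0,0]
  rotation:
    - [0,0,0]
    - [0,0,0]
    - [0,0,0]
    - [0,0,0]
    - [0,0,0]
    - [0,0,0]
    - [0,0,0]
    - [0,0,0]
    - [0,0,0]
    - [0,0,0]
    - [0,0,0]
    - [0,0,0]

```text
time: 31.7
tool_pos: [0.4918, 0.1477, 0.2296]
tcp_rot: [-2.405, -2.02, 0.003]
wrist_force: [0.5, -0.3, -0.4]
width: 0.652
grip_force: 0.0
```

Run:
```python
from h import *
to()
c=read_camera("top")
for d in regions_of("top","pale_ring")[:3]: print("top pale",round(d["p"],2),ring(c,d["mask"],.076))
c=read_camera("wrist");hsv=cv2.cvtColor(c["image"],cv2.COLOR_RGB2HSV)
for d in regions_of("wrist","finial")[:2]: print(round(d["p"],2),d["bbox"])
for d in tip_of("wrist","finial")[:2]: print(round(d["p"],2),np.round(d["location"],1),np.round(ray(c,d["location"],.006),4))
m=regions_of("wrist","finial")[0]["mask"].astype(np.uint8)
# silhouette fit: render stacked discs, maximise IoU over x,y
from scipy.optimize import minimize
prof=[(0,29),(.008,29),(.008,16),(.026,16),(.026,13),(.038,13),(.038,18),(.074,18),(.074,6),(.08,8),(.088,3)]
th=np.linspace(0,2*np.pi,40)
def ren(x,y):
    r=np.zeros_like(m)
    for (z0,r0),(z1,r1) in zip(prof,prof[1:]):
        P=[proj(c,[x+rr*1e-3*np.cos(t),y+rr*1e-3*np.sin(t),.006+z]) for z,rr in((z0,r0),(z1,r1)) for t in th]
        cv2.fillConvexPoly(r,cv2.convexHull((np.array(P,np.float32)*16).astype(np.int32)),1,shift=4)
    return r
f=lambda v:-(lambda r:(r&m).sum()/(r|m).sum())(ren(*v))
o=minimize(f,[.493,.163],method="Nelder-Mead",options=dict(initial_simplex=[[.493,.163],[.498,.163],[.493,.168]]));print(o.x,o.fun)
to((o.x[0],o.x[1],.03))
```

```text
t 31.7 tcp [0.4918 0.1477 0.2296] yaw 80.05 tilt 0.11 w 0.652 F [ 0.5 -0.3 -0.4] q [ 0.24 -0.06  1.91 -0.    1.29  0.42]
top pale 0.6 [0.523, 0.0833, 0.2282, 0.5296, 0.0722, 0.1593]
top pale 0.58 [0.615, -0.0557, 0.0433, 0.6159, -0.0551, 0.0402]
0.82 [224.9, 116.7, 53.5, 56.0]
0.62 [247.  140.7] [0.4867 0.1622 0.006 ]
[0.49162846 0.16135441] -0.9265765765765765
t 32.0 tcp [0.4926 0.1475 0.2307] yaw 79.96 tilt 0.01 w 0.65 F [ 0.6 -1.9 -0.1] q [ 0.24 -0.06  1.91 -0.    1.29  0.42]
[0.49162846 0.16135441 0.03      ] units [ 0.27  -0.069  4.014]
```

apply_moves:
  fingers: [0.65,0.65,0.65,0.65,0.65,0.65,0.65,0.65]
  travel:
    - [0.1,-0.03,0.1]
    - [0.1,-0.02,0.3]
    - [0.08,-0.02,0.4]
    - [0,0,0.4]
    - [0,0,0.4]
    - [0,0,0.3]
    - [0,0,0.1]
    - [0,0,0]
  rotation:
    - [0,0,0]
    - [0,0,0]
    - [0,0,0]
    - [0,0,0]
    - [0,0,0]
    - [0,0,0]
    - [0,0,0]
    - [0,0,0]

```text
time: 32.8
tool_pos: [0.4905, 0.1626, 0.1294]
tcp_rot: [-2.405, -2.02, 0.003]
wrist_force: [-0.1, 1.0, -0.4]
width: 0.646
grip_force: 0.0
```

```bash
cat >> h.py <<'E'
from scipy.optimize import minimize
FIN=[(0,29),(.008,29),(.008,16),(.026,16),(.026,13),(.038,13),(.038,18),(.074,18),(.074,6),(.08,8),(.088,3)]
RNG=lambda d:[(0,d/2),(.008,d/2),(.008,18),(.03,18)]
def sil(c,m,prof,x,y,z):
    th=np.linspace(0,2*np.pi,40);m=m.astype(np.uint8)
    def f(v):
        r=np.zeros_like(m)
        for (z0,r0),(z1,r1) in zip(prof,prof[1:]):
            P=[proj(c,[v[0]+rr*1e-3*np.cos(t),v[1]+rr*1e-3*np.sin(t),z+h]) for h,rr in((z0,r0),(z1,r1)) for t in th]
            cv2.fillConvexPoly(r,cv2.convexHull((np.array(P,np.float32)*16).astype(np.int32)),1,shift=4)
        return -(r&m).sum()/(r|m).sum()
    o=minimize(f,[x,y],method="Nelder-Mead",options=dict(initial_simplex=[[x,y],[x+.005,y],[x,y+.005]]));return np.round(o.x,4),round(-o.fun,3)
E
python3 - <<'E'
from h import *
c=read_camera("wrist")
for d in regions_of("wrist","finial")[:1]: print(d["p"],d["bbox"],sil(c,d["mask"],FIN,.4916,.1614,.006))
c=read_camera("scene")
for d in regions_of("scene","pale_ring")[:3]: print("scene pale",round(d["p"],2),d["bbox"],sil(c,d["mask"],RNG(66),.546,-.183,.07))
to((.4916,.1614,.03))
E
```

```text
scene pale 0.63 [170.5, 137.5, 28.1, 20.0] (array([ 0.6138, -0.1646]), np.float64(-0.0))
scene pale 0.54 [199.1, 200.3, 21.2, 15.5] (array([ 0.546, -0.183]), np.float64(-0.0))
t 33.0 tcp [0.4924 0.1629 0.1319] yaw 80.04 tilt 0.13 w 0.653 F [1.1 1.  0.6] q [0.27 0.02 2.01 0.   1.1  0.45]
[0.4916 0.1614 0.03  ] units [-0.035 -0.015  2.038]h.py:31: RuntimeWarning: overflow encountered in scalar negative
  return -(r&m).sum()/(r|m).sum()
```

```bash
sed -i 's/return -(r&m).sum()\/(r|m).sum()/return -float((r\&m).sum())\/float((r|m).sum())/' h.py
python3 - <<'E'
from h import *
c=read_camera("wrist")
for d in regions_of("wrist","finial")[:2]: print(d["p"],d["bbox"],sil(c,d["mask"],FIN,.4916,.1614,.006))
c=read_camera("scene")
for z in (.06,.07,.08):
  for d in regions_of("scene","pale_ring")[:1]: print("scene pale",z,round(d["p"],2),d["bbox"],sil(c,d["mask"],RNG(66),.546,-.183,z))
for d in regions_of("scene","finial")[:2]: print(d["p"],d["bbox"],sil(c,d["mask"],FIN,.4916,.1614,.006))
E
```

```text
0.81 [217.2, 146.6, 67.0, 80.6] (array([0.491 , 0.1623]), np.float64(0.947))
0.21 [175.7, 0.0, 272.9, 320.1] (array([0.6076, 0.2529]), np.float64(0.114))
scene pale 0.06 0.94 [173.1, 140.3, 27.9, 19.6] (array([ 0.5377, -0.189 ]), np.float64(0.854))
scene pale 0.07 0.94 [173.1, 140.3, 27.9, 19.6] (array([ 0.5439, -0.1825]), np.float64(0.833))
scene pale 0.08 0.94 [173.1, 140.3, 27.9, 19.6] (array([ 0.5486, -0.1768]), np.float64(0.811))
0.56 [304.6, 187.8, 19.5, 27.4] (array([0.4911, 0.1643]), np.float64(0.821))
0.46 [164.0, 148.8, 50.3, 38.3] (array([0.4916, 0.1614]), np.float64(0.0))
```

The pale ring sits on the stack. The finial fit is (0.491, 0.162), right under the tool. I descend and grip the urn.

apply_moves:
  fingers: [0.65,0.65,0.65,0.65,0.65,0.65,0.65,0.65]
  travel:
    - [0,0,0.1]
    - [0,0,0.3]
    - [0,0,0.4]
    - [0,0,0.4]
    - [0,0,0.4]
    - [0,0,0.3]
    - [0,0,0.1]
    - [0,0,0]
  rotation:
    - [0,0,0]
    - [0,0,0]
    - [0,0,0]
    - [0,0,0]
    - [0,0,0]
    - [0,0,0]
    - [0,0,0]
    - [0,0,0]

```text
time: 34.15
tool_pos: [0.4899, 0.1622, 0.0289]
tcp_rot: [-2.405, -2.019, 0.005]
wrist_force: [0.2, -0.1, 0.8]
width: 0.653
grip_force: 0.0
```

apply_moves:
  fingers: [0.3,0.3,0.3,0.3,0.3,0.3,0.3]
  travel:
    - [0,0,0]
    - [0,0,0]
    - [0,0,0]
    - [0,0,0]
    - [0,0,0]
    - [0,0,0]
    - [0,0,0]
  rotation:
    - [0,0,0]
    - [0,0,0]
    - [0,0,0]
    - [0,0,0]
    - [0,0,0]
    - [0,0,0]
    - [0,0,0]
  newtons: 60

```text
time: 34.85
tool_pos: [0.4922, 0.1629, 0.0314]
tcp_rot: [2.405, 2.02, 0.002]
wrist_force: [-0.1, 0.6, 4.5]
width: 0.402
grip_force: 60.2
```

Run:
```python
from h import *
to((.4912,.1628,.24))
c=read_camera("wrist")
for d in regions_of("wrist","finial")[:1]: print(d["p"],d["bbox"],sil(c,d["mask"],FIN,.491,.162,.006))
to()
```

```text
t 34.85 tcp [0.4922 0.1629 0.0314] yaw 80.04 tilt 0.09 w 0.402 F [-0.1  0.6  4.5] q [0.27 0.14 2.09 0.   0.9  0.45]
[0.4912 0.1628 0.24  ] units [-2.000e-03 -1.300e-02 -4.171e+00]
0.75 [203.3, 178.1, 97.2, 142.7] (array([0.493 , 0.1616]), np.float64(0.929))
t 34.95 tcp [0.4921 0.1629 0.0314] yaw 80.04 tilt 0.08 w 0.403 F [-1.2  0.5  4.9] q [0.27 0.14 2.09 0.   0.9  0.45]
```

apply_moves:
  fingers: [0.3,0.3,0.3,0.3,0.3,0.3,0.3,0.3,0.3,0.3,0.3,0.3]
  travel:
    - [0,0,-0.1]
    - [0,0,-0.2]
    - [0,0,-0.3]
    - [0,0,-0.4]
    - [0,0,-0.5]
    - [0,0,-0.6]
    - [0,0,-0.6]
    - [0,0,-0.5]
    - [0,0,-0.4]
    - [0,0,-0.3]
    - [0,0,-0.1]
    - [0,0,0]
  rotation:
    - [0,0,0]
    - [0,0,0]
    - [0,0,0]
    - [0,0,0]
    - [0,0,0]
    - [0,0,0]
    - [0,0,0]
    - [0,0,0]
    - [0,0,0]
    - [0,0,0]
    - [0,0,0]
    - [0,0,0]

```text
time: 36.15
tool_pos: [0.4916, 0.1627, 0.2311]
tcp_rot: [2.406, 2.02, 0.001]
wrist_force: [0.5, 0.2, -2.0]
width: 0.4
grip_force: 59.9
```

apply_moves:
  fingers: [0.3,0.3,0.3,0.3,0.3,0.3,0.3,0.3,0.3,0.3,0.3,0.3]
  travel:
    - [-0.3,0.1,0]
    - [-0.5,0.17,0]
    - [-0.7,0.24,0]
    - [-0.8,0.27,0]
    - [-0.9,0.3,0]
    - [-0.9,0.3,0]
    - [-0.8,0.27,0]
    - [-0.7,0.24,0]
    - [-0.5,0.17,0]
    - [-0.37,0.13,0]
    - [-0.15,0.05,0]
    - [0,0,0]
  rotation:
    - [0,0,0]
    - [0,0,0]
    - [0,0,0]
    - [0,0,0]
    - [0,0,0]
    - [0,0,0]
    - [0,0,0]
    - [0,0,0]
    - [0,0,0]
    - [0,0,0]
    - [0,0,0]
    - [0,0,0]

```text
time: 37.35
tool_pos: [0.5437, -0.1831, 0.229]
tcp_rot: [-2.405, -2.017, 0.002]
wrist_force: [0.1, 0.9, -1.7]
width: 0.395
grip_force: 59.9
```

Run:
```python
from h import *
c=read_camera("wrist");s=read_state()["tool_pos"];to((.545,-.1825,.15))
for d in regions_of("wrist","finial")[:1]: print(d["p"],sil(c,d["mask"],FIN,s[0],s[1],s[2]-.0254))
```

```text
t 37.4 tcp [ 0.5438 -0.1822  0.2294] yaw 80.0 tilt 0.15 w 0.397 F [-0.3  0.1 -1.4] q [-0.37  0.06  1.79  0.    1.29 -0.19]
[ 0.545  -0.1825  0.15  ] units [-0.003  0.029  1.587]
0.77 (array([ 0.5447, -0.1836]), np.float64(0.921))
```

apply_moves:
  fingers: [0.3,0.3,0.3,0.3,0.3,0.3,0.3,0.3]
  travel:
    - [0,0.02,0.1]
    - [0,0,0.2]
    - [0,0,0.3]
    - [0,0,0.3]
    - [0,0,0.3]
    - [0,0,0.2]
    - [0,0,0.15]
    - [0,0,0]
  rotation:
    - [0,0,0]
    - [0,0,0]
    - [0,0,0]
    - [0,0,0]
    - [0,0,0]
    - [0,0,0]
    - [0,0,0]
    - [0,0,0]

```text
time: 38.25
tool_pos: [0.5445, -0.1826, 0.1514]
tcp_rot: [-2.404, -2.018, 0.002]
wrist_force: [0.1, -0.2, -1.9]
width: 0.399
grip_force: 59.9
```

apply_moves:
  fingers: [0.3,0.3,0.3,0.3,0.3]
  travel:
    - [0,0,0.1]
    - [0,0,0.1]
    - [0,0,0.1]
    - [0,0,0.06]
    - [0,0,0]
  rotation:
    - [0,0,0]
    - [0,0,0]
    - [0,0,0]
    - [0,0,0]
    - [0,0,0]

```text
time: 38.75
tool_pos: [0.5451, -0.1827, 0.1346]
tcp_rot: [-2.405, -2.02, 0.001]
wrist_force: [-0.4, 0.7, -1.6]
width: 0.397
grip_force: 59.9
```

apply_moves:
  fingers: [0.3,0.3,0.3,0.3,0.3,0.3]
  travel:
    - [0,0,0.05]
    - [0,0,0.05]
    - [0,0,0.04]
    - [0,0,0.03]
    - [0,0,0.02]
    - [0,0,0]
  rotation:
    - [0,0,0]
    - [0,0,0]
    - [0,0,0]
    - [0,0,0]
    - [0,0,0]
    - [0,0,0]

```text
time: 39.35
tool_pos: [0.5454, -0.1829, 0.1256]
tcp_rot: [-2.406, -2.02, 0.0]
wrist_force: [-0.0, 0.0, -1.4]
width: 0.404
grip_force: 59.9
```

apply_moves:
  fingers: [0.3,0.3,0.3,0.3]
  travel:
    - [0,0,0.02]
    - [0,0,0.02]
    - [0,0,0]
    - [0,0,0]
  rotation:
    - [0,0,0]
    - [0,0,0]
    - [0,0,0]
    - [0,0,0]

```text
time: 39.75
tool_pos: [0.5461, -0.1832, 0.1253]
tcp_rot: [2.405, 2.019, 0.001]
wrist_force: [-2.4, 0.9, 5.5]
width: 0.404
grip_force: 60.6
```

Seated: +5.5 N at TCP z 0.1253, against 0.1254 computed. I release and rise clear.

apply_moves:
  fingers: [0.5,0.6,0.7,0.7,0.7,0.7,0.7,0.7,0.7,0.7,0.7,0.7]
  travel:
    - [0,0,0]
    - [0,0,0]
    - [0,0,0]
    - [0,0,-0.1]
    - [0,0,-0.2]
    - [0,0,-0.3]
    - [0,0,-0.4]
    - [0,0,-0.5]
    - [0,0,-0.5]
    - [0,0,-0.4]
    - [0,0,-0.2]
    - [0,0,0]
  rotation:
    - [0,0,0]
    - [0,0,0]
    - [0,0,0]
    - [0,0,0]
    - [0,0,0]
    - [0,0,0]
    - [0,0,0]
    - [0,0,0]
    - [0,0,0]
    - [0,0,0]
    - [0,0,0]
    - [0,0,0]

```text
time: 40.95
tool_pos: [0.5468, -0.1834, 0.2568]
tcp_rot: [2.402, 2.017, 0.004]
wrist_force: [0.3, 0.1, -0.0]
width: 0.699
grip_force: 0.0
```

Run:
```python
from h import *
to()
for n in("scene","wrist"):
    c=read_camera(n)
    for d in regions_of(n,"finial")[:1]: print(n,d["p"],d["bbox"],[(z,*sil(c,d["mask"],FIN,.546,-.183,z)) for z in(.09,.1,.11)])
for k in("spindle","black_knob","glue"):
    print(k,[np.round(d["location"],1) for d in tip_of("scene",k)[:1]])
```

```text
t 40.95 tcp [ 0.5468 -0.1834  0.2568] yaw 80.04 tilt 0.29 w 0.699 F [ 0.3  0.1 -0. ] q [-0.37  0.05  1.76 -0.    1.33 -0.19]
scene 0.59 [173.4, 119.7, 21.4, 37.0] [(0.09, array([ 0.5382, -0.1894]), np.float64(0.97)), (0.1, array([ 0.5443, -0.1834]), np.float64(0.955)), (0.11, array([ 0.5509, -0.1763]), np.float64(0.94))]
wrist 0.69 [224.2, 141.0, 59.1, 70.8] [(0.09, array([ 0.5459, -0.1874]), np.float64(0.986)), (0.1, array([ 0.5466, -0.1851]), np.float64(0.942)), (0.11, array([ 0.5473, -0.1811]), np.float64(0.883))]
spindle [array([280.9, 185. ])]
black_knob [array([292.3, 233. ])]
glue [array([170.2, 201.5])]
```

The upright finial silhouette fits on the rod axis, the contact heights all agree, and the bystanders have not moved. I hand in.

```bash
python3 -c "
from workcell import *
print(finish_job())"
```

```text
the job is handed in; nothing more can be done
None
```

The job is handed in: wide ring, pale ring and finial are on the rod in that order, each lowered until contact at its expected height, and the spindle, knob and glue bottle show no movement in the scene camera; the judge returned no verdict.

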